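# Click-test the canister buttons and set the faulty one aside

## Task

The press-in buttons on the lids of the two square canisters ought to stay down when pressed. Test the left canister first, then the right one: press its button fully home and let go. Leave the canister whose button stays down where it stands, and set the one whose button springs back up aside, standing upright on the round wooden trivet, well inside its rim.

Things in the scene. Friction and masses are not known exactly. Their poses are not given: they have to be found in the camera images.
- canister_a: Square canister: steel body 48 x 48 mm, white lid 50 x 50 mm (62 to 80 mm high) with a round black press-in button, 32 mm across, in its middle. 0.25 kg, loose, upright. Origin: centre of its underside; z up; x, y square to its sides. Button top 94 mm above the origin when up, 84 mm when fully pressed. Both canisters look alike.
- canister_a_button (a joint): Button of canister_a, in m: 0 = up (as at the start, 14 mm proud of the lid), 0.010 = fully pressed, straight down. Pressing takes under 5.5 N. If sound it stays as far in as it was pressed; if faulty a spring lifts it back up when let go. One of the two buttons is faulty; its look does not tell.
- canister_b: Square canister: steel body 48 x 48 mm, white lid 50 x 50 mm (62 to 80 mm high) with a round black press-in button, 32 mm across, in its middle. 0.25 kg, loose, upright. Origin: centre of its underside; z up; x, y square to its sides. Button top 94 mm above the origin when up, 84 mm when fully pressed. Both canisters look alike.
- canister_b_button (a joint): Button of canister_b, in m: 0 = up (as at the start, 14 mm proud of the lid), 0.010 = fully pressed, straight down. Pressing takes under 5.5 N. If sound it stays as far in as it was pressed; if faulty a spring lifts it back up when let go. One of the two buttons is faulty; its look does not tell.
- trivet: Flat round wooden trivet, 180 mm across and 10 mm thick, fixed on the worktop. Origin: centre of its underside; z up. It and the two canisters stand in a row across the robot's front, in any order, 140 mm or more between centres from left (+y) to right (-y).

How it is judged:
By the outcome, as a careful person would: the job done as asked, in the order asked, and still so for the second after the job is handed in, with the robot touching nothing.
It also fails if it takes over 53 s, if anything falls off the work surface, if the arm or the gripper's body presses on something with over 40 N, if the wrist force passes 120 N, or if a joint passes its speed limit or range.

## Robot

A 6-joint arm with a two-finger parallel gripper is mounted at the origin on a cart in front of the work surface, level with it; the furniture and walls round the work are solid. World frame = base frame: x ahead of the robot, y to its left, z up, the work surface at z = 0. Lengths are in mm, angles in rad, forces in N, time in s.
With the tool pointing down it reaches from about 275 to 750 mm from the base axis. Payload 10.2 kg.
Tool frame: the origin (TCP) lies between the finger pads; the fingertips stand 14 mm ahead of it and the grasp point (between the pads) lies 5 mm behind it (tip_reach is the distance from the TCP to the fingertips, in mm); z points along the fingers, y is the line along which they close (so a half turn about z gives the same grasp; the last joint's range is limited). The gripper opens to 85 mm and grips with 20 to 120 N. Pads are 22 mm wide; open, the fingers measure 114 mm over their backs; the gripper's body (76 mm by 85 mm) begins 54 mm behind the grasp point. The pads swing forward as they close: fully open they stand 13 mm farther back than shut.
Start: joints at [1.122, 0.313, 1.498, -0, 1.331, -0.223], TCP at [117.553, 511.676, 245.294] pointing down, gripper open.
Joint ranges: [-2.94, 2.94], [-0.97, 2.17], [0.19, 2.56], [-1.23, 4.37], [0.02, 3.11], [-2.88, 2.88]. Speed limits (rad/s): [2.39, 2.39, 3.01, 3.14, 3.14, 3.14].

## Interface

Orientations are given as a unit quaternion [w, x, y, z].
In Python, from rig import * gives the robot as it stands.
- The arm moves only by the tool arm_command, never from a script. Its argument "steps" is a list that holds one entry, the list of rows, each a list of 7 numbers: the opening, from 0 (shut) to 1 (fully open), then the shift along the tool's x, y, z each as a share of 0.05 m, from -1 to 1, then the turn, a rotation vector about the tool's x, y, z each as a share of 0.15 rad, from -1 to 1. A call has 1 to 8 rows; each row shifts and turns the commanded pose from where the row before left it, along the tool's axes as they then stand; what a row does not reach is not made up. A row lasts 1/8 s, in which the tool goes at most 62.5 mm and 10.7 degrees, less where a joint would pass 70% of its speed; a pose out of reach is approached as far as the arm can. A call with a number of a shift or a turn outside -1 to 1 is refused whole. A call with a gripper value outside its range is refused whole. The fingers move at their own pace and stop on an object; "squeeze" is the grip in N (left out, the last holds). Time passes only in rows, so rows that do not move let the fingers close. It gives the time, the measured TCP pose, the force, the opening and the grip force at its end, in the units of the state.
- sense(): the state, without advancing time (a new reading comes with each control period).
- capture(name): name is "scene" or "top"; returns the picture (384x512x3 uint8, red, green, blue); there is no depth.
- get_calibration(name): a dict with "intrinsics" (3x3 intrinsics, pixels), "D" ([k1, k2, p1, p2, k3] as OpenCV has them; the pictures are not rectified), "rvec" (rotation vector, rad) and "tvec" (3), from world to camera coordinates, as OpenCV has them. Camera axes: x right, y down, z forward; pixel columns grow to the right and rows downward; lengths in mm; the calibration is good to about 2 mm. A picture is of the moment at which its call begins. get_calibration takes no time and is no camera call.
- finish_job(): hands the job in; it is judged then, once.
The state is a dict: "time_s": time; "joints": joint angles; "dq": joint speeds; "tau": joint torques, N m; "eef_pos": TCP position; "ee_rot": TCP orientation; "force": force on the tool from outside, world axes, zero at the start; "wrist_torque": the same for the moment, N m; "grip_width": opening from 0.0 (shut) to 1.0 (fully open); "grip_force": force on a finger pad.
Only numpy, scipy, OpenCV 4.12 (cv2) and the standard library are available. Lean on these libraries where they do the work, as an engineer would, in place of code of your own. Each camera call takes 0.05 s, during which the arm holds its last target. There are 200 camera calls.

## Working session

There is one attempt and no reset: what is moved stays moved. The work goes in short steps, Python scripts to look and compute and a tool call to move; the robot and the scene stay as the last step left them, time stands still between calls to the robot, and variables do not carry over. Pictures are saved under pics/ and viewed, at most 10 in all, crops included, and the job is handed in when it is done.

Besides the shell and the picture viewer there is one more tool, called after ">>>" by a JSON object that holds its "name" and its "arguments", one argument or row to a line. arm_command: Moves the arm, as the interface text tells. Its arguments: {"type":"object","properties":{"steps":{"type":"array"},"squeeze":{"type":"number"}},"required":["steps"]}

```bash
mkdir -p pics; ls; python3 - <<'E'
from rig import *
import cv2
for n in("scene","top"):
    cv2.imwrite(f"pics/{n}0.png",cv2.cvtColor(capture(n),cv2.COLOR_RGB2BGR)); print(get_calibration(n))
print(sense())
E
```

```text
pics
{'intrinsics': array([[389.59379124,   0.        , 253.72635558],
       [  0.        , 389.59379124, 191.11576491],
       [  0.        ,   0.        ,   1.        ]]), 'D': array([0.0124733, 0.       , 0.       , 0.       , 0.       ]), 'rvec': array([ 1.89952716, -0.7882819 ,  0.50083404]), 'tvec': array([-363.01178357,  195.3867692 ,  697.4239712 ])}
{'intrinsics': array([[384.45816201,   0.        , 253.31474556],
       [  0.        , 384.45816201, 186.46259143],
       [  0.        ,   0.        ,   1.        ]]), 'D': array([-0.08034412,  0.        ,  0.        ,  0.        ,  0.        ]), 'rvec': array([ 2.20590232, -2.1569813 ,  0.057231  ]), 'tvec': array([  5.20968643, 492.97692627, 976.2127731 ])}
{'time_s': 0.1, 'joints': array([ 1.12161529e+00,  3.13381426e-01,  1.49836934e+00, -1.77747677e-05,
        1.33102892e+00, -2.23398306e-01]), 'dq': array([ 7.25300961e-04, -1.85127829e-03, -6.10763753e-04,  1.97341492e-03,
       -4.73747271e-05, -6.42642502e-04]), 'tau': array([ 2.62401896e-03, -4.12902868e+01, -2.60140854e+01, -2.62124213e-04,
        3.10151350e-03,  2.02114006e-07]), 'eef_pos': array([117.4462401 , 511.46352976, 244.79566208]), 'ee_rot': array([-1.87704983e-04,  1.12649605e-01,  9.93634598e-01, -5.63121417e-04]), 'force': array([ 0.16934624, -0.67572128,  0.25688848]), 'wrist_torque': array([ 0.00863144, -0.00299491, -0.02335188]), 'grip_force': 0.0, 'grip_width': 1.0001481117333635}
```

View pics/scene0.png

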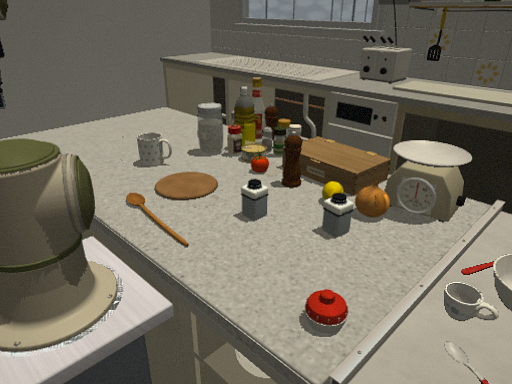

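View pics/top0.png

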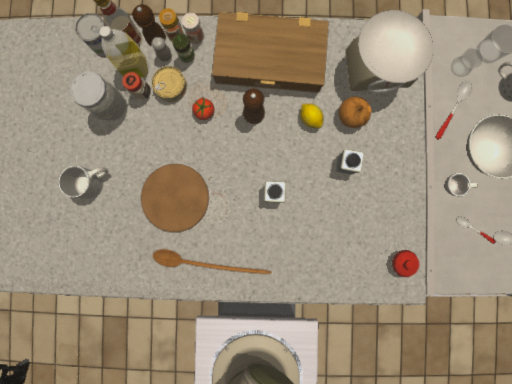

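The scene view shows canisters at about (255,200) and (338,215) and the trivet at (187,185). The top view shows lids at (275,191) and (352,160), and the trivet at (175,197). The left canister is therefore the nearer one. Next I measure their positions.

```bash
cat >h.py <<'E'
import cv2, numpy as np
from rig import *
def cal(n):
    c=get_calibration(n); return c["intrinsics"],c["D"],cv2.Rodrigues(c["rvec"])[0],c["tvec"]
def ray(n,uv):
    K,D,R,t=cal(n); p=cv2.undistortPoints(np.array(uv,float).reshape(-1,1,2),K,D)[:,0]
    return -R.T@t,np.c_[p,np.ones(len(p))]@R
def onz(n,uv,z):
    c,d=ray(n,uv); return c+d*((z-c[2])/d[:,2])[:,None]
def two(uvA,uvB):
    (c1,d1),(c2,d2)=ray("scene",[uvA]),ray("top",[uvB]); d1,d2=d1[0],d2[0]
    s=np.linalg.lstsq(np.c_[d1,-d2],c2-c1,rcond=None)[0]; a,b=c1+s[0]*d1,c2+s[1]*d2
    return (a+b)/2,np.linalg.norm(a-b)
def blob(m,at,r):
    w=np.zeros_like(m,np.uint8); x,y=at; w[y-r:y+r+1,x-r:x+r+1]=m[y-r:y+r+1,x-r:x+r+1]
    cs=cv2.findContours(w,cv2.RETR_EXTERNAL,cv2.CHAIN_APPROX_NONE)[0]
    return max(cs,key=cv2.contourArea)
def mid(c):
    M=cv2.moments(c); return M["m10"]/M["m00"],M["m01"]/M["m00"]
def save(im,name,at=None,r=30,k=8):
    if at: im=cv2.resize(im[at[1]-r:at[1]+r,at[0]-r:at[0]+r],None,fx=k,fy=k,interpolation=cv2.INTER_NEAREST)
    cv2.imwrite(f"pics/{name}.png",cv2.cvtColor(im,cv2.COLOR_RGB2BGR))
E
python3 - <<'E'
from h import *
t=capture("top"); s=capture("scene")
for nm,a,b in(("L",(275,191),(255,185)),("R",(352,160),(339,199))):
    lid=blob((t.min(2)>190).astype(np.uint8),a,16); bt=blob((t.max(2)<80).astype(np.uint8),a,9)
    bs=blob((s.max(2)<70).astype(np.uint8),b,11)
    P=onz("top",lid[:,0],80)[:,:2].astype(np.float32); print(nm,"lid rect",cv2.minAreaRect(P))
    print(" button top z94",onz("top",[mid(bt)],94)[0].round(1),"area mm",cv2.minAreaRect(onz("top",bt[:,0],94)[:,:2].astype(np.float32))[1])
    print(" two-view",two(mid(bs),mid(bt)),mid(bs),mid(bt))
h=cv2.cvtColor(t,cv2.COLOR_RGB2HSV)
tr=blob(((h[...,0]<18)&(h[...,1]>110)).astype(np.uint8),(175,197),45)
e=cv2.minEnclosingCircle(onz("top",tr[:,0],10)[:,:2].astype(np.float32)); print("trivet",e, onz("top",[mid(tr)],10))
a=np.hstack([cv2.resize(i[y-25:y+25,x-25:x+25],(390,390),interpolation=0) for i,x,y in((t,275,191),(t,352,160))])
save(a,"crop1")
E
```

```text
L lid rect ((492.9671325683594, -36.87593078613281), (44.27186584472656, 18.952537536621094), 84.53814697265625)
 button top z94 [477.3 -35.6  94. ] area mm (28.570358276367188, 26.14214324951172)
 two-view (array([478.35105095, -36.48197442,  86.32595741]), np.float64(1.70501344003208)) (254.13483146067415, 183.9644194756554) (274.56714060031595, 191.26382306477092)
R lid rect ((574.5640869140625, -209.03514099121094), (12.028145790100098, 28.050933837890625), 45.84375)
 button top z94 [ 556.  -221.5   94. ] area mm (28.719316482543945, 31.051006317138672)
 two-view (array([ 557.70032844, -224.19066953,   86.75268794]), np.float64(2.194925283550284)) (338.5231884057971, 198.15942028985506) (352.72389127324743, 160.1745350500715)
trivet ((459.9407958984375, 221.6977081298828), 88.48678588867188) [[459.69304459 221.56565227  10.        ]]
```

View pics/crop1.png

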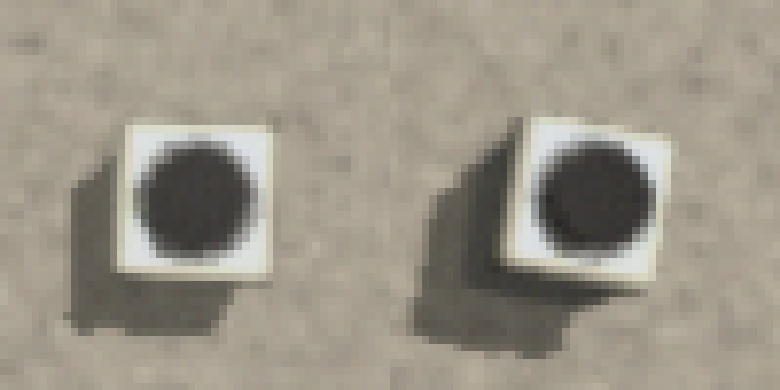

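The crop shows both lids clearly. The left one is rotated about -3° in the picture and the right about +10°. My lid mask was too strict, so I'll refine it with a close and hull.

```bash
python3 - <<'E'
from h import *
t=capture("top")
for nm,a in(("L",(275,191)),("R",(352,160))):
  for th in(185,200):
    m=((t[...,2]>th)).astype(np.uint8); w=np.zeros_like(m); w[a[1]-13:a[1]+14,a[0]-13:a[0]+14]=m[a[1]-13:a[1]+14,a[0]-13:a[0]+14]
    pts=cv2.convexHull(cv2.findNonZero(w))
    print(nm,th,cv2.minAreaRect(onz("top",pts[:,0],80)[:,:2].astype(np.float32)))
print(t[186:197,266,2],t[191,255:300,2])
c,_=ray("top",[(0,0)]);print(c)
E
```

```text
L 185 ((478.772705078125, -37.218048095703125), (43.522674560546875, 43.48012924194336), 1.1876778602600098)
L 200 ((478.5948181152344, -36.95603942871094), (41.74697494506836, 41.881656646728516), 86.84671020507812)
R 185 ((558.9357299804688, -224.52792358398438), (45.00682830810547, 44.713043212890625), 80.84746551513672)
R 200 ((558.384033203125, -224.24942016601562), (43.02259063720703, 42.282005310058594), 80.83768463134766)
[196 197 197 188 176 178 184 192 205 212 214] [136 140 146 136  92  86  83  83  87 108 161 178 119  89  56  59  57  60
  56  58  59  59  58  60  60  62  81 138 188 177 140 144 147 149 146 139
 144 148 143 142 149 148 143 144 148]
[ 427.71705879    2.37660365 1006.52731627]
```

Measured positions: left canister at (478.5, -36.8) with yaw -3.2°, right at (558.3, -224.2) with yaw -9°, trivet at (459.8, 221.6). I'll now move above the left canister with the gripper shut.

>>> {"name": "arm_command", "arguments": {
  "steps": [
    [[0,-0.68,-0.65,0,0,0,0],[0,-0.68,-0.65,0,0,0,0],[0,-0.68,-0.65,0,0,0,0],[0,-0.68,-0.65,0,0,0,0],[0,-0.68,-0.65,0,0,0,0],[0,-0.68,-0.65,0,0,0,0],[0,-0.68,-0.65,0,0,0,0],[0,-0.68,-0.65,0,0,0,0]]
  ],
  "squeeze": 40
}}

```text
time_s: 1.25
eef_pos: [325.0, 196.0, 245.4]
ee_rot: [0.0, 0.113, 0.994, 0.0]
force: [1.0, 0.3, 0.2]
grip_width: -0.002
grip_force: 0.0
```

>>> {"name": "arm_command", "arguments": {
  "steps": [
    [[0,-0.68,-0.65,0.3,0,0,0],[0,-0.68,-0.65,0.4,0,0,0],[0,-0.68,-0.65,0.4,0,0,0],[0,-0.68,-0.65,0.4,0,0,0],[0,-0.68,-0.65,0.3,0,0,0],[0,-0.5,-0.5,0,0,0,-0.5],[0,0,0,0,0,0,-0.6],[0,0,0,0,0,0,0]]
  ]
}}

```text
time_s: 2.25
eef_pos: [472.4, -29.2, 155.1]
ee_rot: [-0.0, 0.031, 1.0, 0.0]
force: [-0.5, -0.5, 0.1]
grip_width: 0.0
grip_force: 0.0
```

```bash
cat >>h.py <<'E'
from scipy.spatial.transform import Rotation as Ro
def go(x,y,z,yaw_y=None):
    "tool-frame shift (mm) to world x,y,z; yaw_y = wanted angle of tool y, deg"
    s=sense(); q=s["ee_rot"]; R=Ro.from_quat([q[1],q[2],q[3],q[0]]).as_matrix()
    d=R.T@(np.array([x,y,z])-s["eef_pos"]); a=np.degrees(np.arctan2(R[1,1],R[0,1]))
    print("t",s["time_s"],"pos",s["eef_pos"].round(1),"F",s["force"].round(1),"z-axis",R[:,2].round(3),"tool y deg",round(a,1),"grip",round(s["grip_width"],3),s["grip_force"])
    print("shift mm",d.round(1),"rows/50",(d/50).round(3),"" if yaw_y is None else f"turn about z rad {-np.radians(yaw_y-a):.3f}")
E
python3 -c "
from h import *
go(478.5,-36.8,115,86.8)"
```

```text
t 2.25 pos [472.4 -29.2 155.1] F [-0.5 -0.5  0.1] z-axis [-0.  0. -1.] tool y deg 86.4 grip 0.0 0.0
shift mm [-6.5 -7.2 40.1] rows/50 [-0.131 -0.144  0.802] turn about z rad -0.006
```

>>> {"name": "arm_command", "arguments": {
  "steps": [
    [[0,-0.13,-0.144,0.4,0,0,0],[0,0,0,0.4,0,0,0],[0,0,0,0.06,0,0,0],[0,0,0,0.06,0,0,0],[0,0,0,0.06,0,0,0],[0,0,0,0.06,0,0,0],[0,0,0,0.06,0,0,0],[0,0,0,0,0,0,0]]
  ]
}}

```text
time_s: 3.25
eef_pos: [478.4, -36.6, 100.1]
ee_rot: [-0.0, 0.03, 1.0, 0.0]
force: [0.0, -0.2, -0.7]
grip_width: -0.0
grip_force: 0.0
```

>>> {"name": "arm_command", "arguments": {
  "steps": [
    [[0,0,0,0.04,0,0,0],[0,0,0,0,0,0,0]]
  ]
}}

```text
time_s: 3.5
eef_pos: [478.5, -36.6, 98.2]
ee_rot: [-0.0, 0.03, 1.0, 0.0]
force: [0.4, 0.1, -0.0]
grip_width: -0.004
grip_force: 0.0
```

Force is still close to zero, so I'll continue down in small increments.

>>> {"name": "arm_command", "arguments": {
  "steps": [
    [[0,0,0,0.03,0,0,0],[0,0,0,0,0,0,0]]
  ]
}}

```text
time_s: 3.75
eef_pos: [479.0, -36.7, 98.0]
ee_rot: [0.001, 0.03, 1.0, -0.0]
force: [-4.0, 0.2, 13.0]
grip_width: -0.0
grip_force: 6.6
```

```bash
python3 - <<'E'
from h import *
s=capture("scene"); save(s,"press",(254,185),60,5)
print(sense()["force"],sense()["eef_pos"])
E
```

```text
[-4.34989097  0.50154593 12.63229808] [478.93002532 -36.67878121  97.96072582]
```

View pics/press.png

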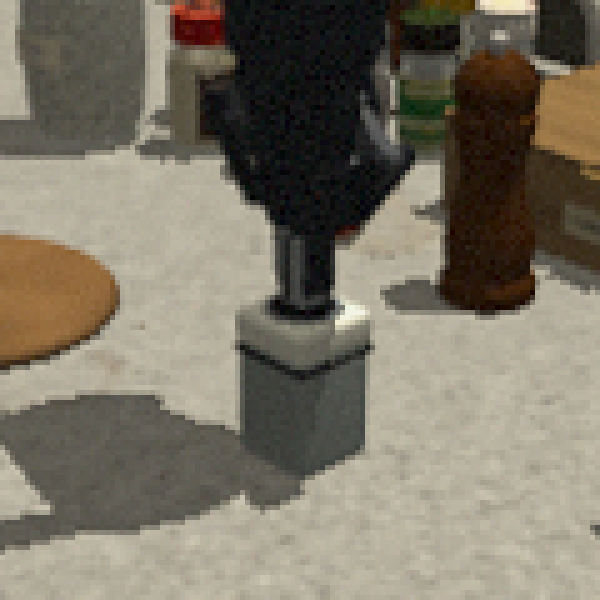

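The picture shows the shut fingers standing on the button, with the rim at the lid. Force rose to 13 N at TCP z 98.0, so the tip is at 84 mm and the button is fully home. I'll lift away and look.

>>> {"name": "arm_command", "arguments": {
  "steps": [
    [[0,0,0,-0.4,0,0,0],[0,0,0,-1,0,0,0],[0,0,0,-1,0,0,0],[0,0,0,0,0,0,0],[0,0,0,0,0,0,0]]
  ]
}}

```text
time_s: 4.42
eef_pos: [478.1, -36.5, 215.9]
ee_rot: [-0.001, 0.03, 1.0, 0.0]
force: [0.6, -0.9, -0.8]
grip_width: 0.003
grip_force: 0.0
```

```bash
python3 - <<'E'
from h import *
s=capture("scene"); o=cv2.cvtColor(cv2.imread("pics/scene0.png"),cv2.COLOR_BGR2RGB)
for i in(o,s):
    b=blob((i.max(2)<70).astype(np.uint8),(255,185),11); print(mid(b),cv2.boundingRect(b))
save(np.hstack([cv2.resize(i[170:225,228:283],(390,390),interpolation=0) for i in(o,s)]),"cmpL")
go(558.3,-224.2,150,81.1)
E
```

```text
(254.16014897579143, 183.9441340782123) (248, 179, 13, 10)
(254.10416666666666, 185.66666666666666) (248, 183, 13, 6)
t 4.475 pos [478.  -36.4 215.5] F [-0.1 -0.6  0.1] z-axis [-0.002  0.001 -1.   ] tool y deg 86.5 grip 0.005 0.0
shift mm [ -91.7 -182.6   65.2] rows/50 [-1.835 -3.651  1.304] turn about z rad 0.094
```

View pics/cmpL.png

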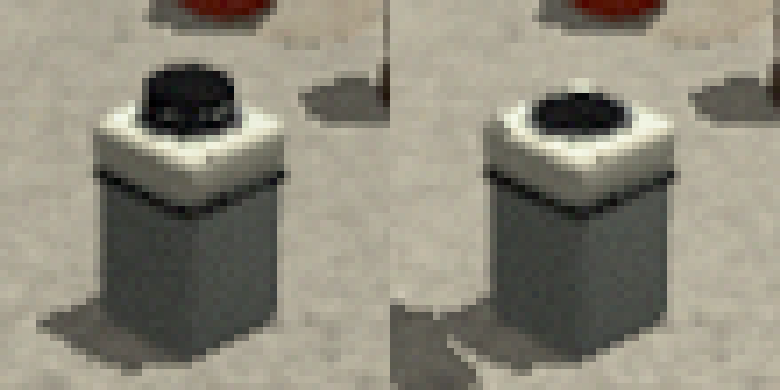

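Before (left) the button stands proud. After (right) its height has dropped from 10 to 6 px and it has stayed down, so the left canister is sound. Next is the right one.

>>> {"name": "arm_command", "arguments": {
  "steps": [
    [[0,-0.37,-0.73,0,0,0,0],[0,-0.37,-0.73,0.1,0,0,0],[0,-0.37,-0.73,0.3,0,0,0],[0,-0.37,-0.73,0.4,0,0,0],[0,-0.35,-0.73,0.4,0,0,0],[0,0,0,0.1,0,0,0.6],[0,0,0,0,0,0,0],[0,0,0,0,0,0,0]]
  ]
}}

```text
time_s: 5.48
eef_pos: [558.7, -223.9, 151.5]
ee_rot: [-0.0, 0.074, 0.997, 0.0]
force: [0.5, 0.3, 1.0]
grip_width: -0.004
grip_force: 0.0
```

```bash
python3 -c "
from h import *
go(558.3,-224.2,113,81.1)"
```

```text
t 5.475 pos [ 558.7 -223.9  151.5] F [0.5 0.3 1. ] z-axis [-0.001  0.    -1.   ] tool y deg 81.5 grip -0.004 0.0
shift mm [ 0.3 -0.4 38.5] rows/50 [ 0.006 -0.007  0.771] turn about z rad 0.007
```

>>> {"name": "arm_command", "arguments": {
  "steps": [
    [[0,0,0,0.4,0,0,0],[0,0,0,0.37,0,0,0],[0,0,0,0.08,0,0,0],[0,0,0,0.08,0,0,0],[0,0,0,0.08,0,0,0],[0,0,0,0.06,0,0,0],[0,0,0,0.03,0,0,0],[0,0,0,0,0,0,0]]
  ]
}}

```text
time_s: 6.48
eef_pos: [559.2, -224.4, 98.1]
ee_rot: [0.001, 0.075, 0.997, -0.0]
force: [-3.7, 3.8, 11.1]
grip_width: 0.0
grip_force: 5.6
```

>>> {"name": "arm_command", "arguments": {
  "steps": [
    [[0,0,0,-0.4,0,0,0],[0,0,0,-1,0,0,0],[1,0,0,-1,0,0,0],[1,0,0,0,0,0,0],[1,0,0,0,0,0,0],[1,0,0,0,0,0,0]]
  ]
}}

```text
time_s: 7.22
eef_pos: [558.4, -224.2, 215.2]
ee_rot: [-0.001, 0.075, 0.997, 0.001]
force: [0.4, -0.2, -0.9]
grip_width: 0.846
grip_force: 0.0
```

```bash
python3 - <<'E'
from h import *
s=capture("scene"); o=cv2.cvtColor(cv2.imread("pics/scene0.png"),cv2.COLOR_BGR2RGB)
for i in(o,s):
  for a in((255,185),(339,199)):
    b=blob((i.max(2)<70).astype(np.uint8),a,11); print(mid(b),cv2.boundingRect(b))
save(np.hstack([cv2.resize(i[180:245,310:375],(390,390),interpolation=0) for i in(o,s)]),"cmpR")
go(558.3,-224.2,47,81.1)
E
```

```text
(254.16014897579143, 183.9441340782123) (248, 179, 13, 10)
(338.51005747126436, 198.19827586206895) (331, 193, 15, 11)
(254.22340425531914, 185.68085106382978) (248, 183, 13, 6)
(338.57163742690057, 198.1301169590643) (331, 193, 15, 11)
t 7.275 pos [ 558.5 -224.2  215.4] F [ 0.2  0.9 -0.3] z-axis [-0.002  0.001 -1.   ] tool y deg 81.4 grip 0.925 0.0
shift mm [ -0.2  -0.2 168.4] rows/50 [-3.000e-03 -4.000e-03  3.368e+00] turn about z rad 0.005
```

View pics/cmpR.png

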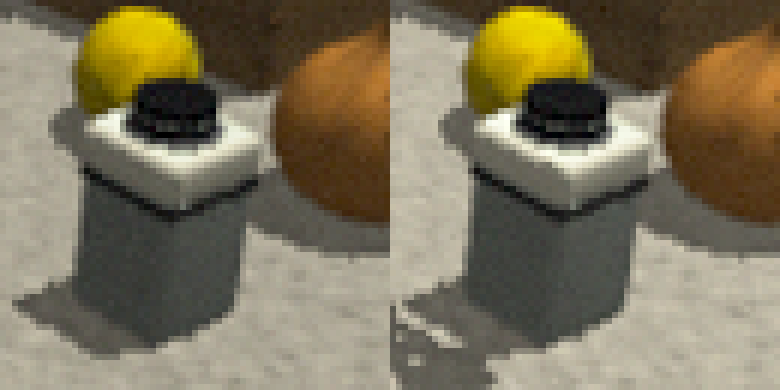

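The right button looks the same as before pressing (11 px high), so it sprang back and this is the faulty one. I'll grasp it on its steel body.

>>> {"name": "arm_command", "arguments": {
  "steps": [
    [[1,0,0,0.9,0,0,0],[1,0,0,0.9,0,0,0],[1,0,0,0.6,0,0,0],[1,0,0,0.5,0,0,0],[1,0,0,0.3,0,0,0],[1,0,0,0.24,0,0,0],[1,0,0,0,0,0,0]]
  ]
}}

```text
time_s: 8.15
eef_pos: [558.6, -224.2, 44.3]
ee_rot: [-0.0, 0.075, 0.997, 0.0]
force: [0.2, 0.2, -0.4]
grip_width: 1.004
grip_force: 0.0
```

>>> {"name": "arm_command", "arguments": {
  "steps": [
    [[0.3,0,0,0,0,0,0],[0.3,0,0,0,0,0,0],[0.3,0,0,0,0,0,0],[0.3,0,0,0,0,0,0],[0.3,0,0,0,0,0,0],[0.3,0,0,0,0,0,0]]
  ],
  "squeeze": 40
}}

```text
time_s: 8.9
eef_pos: [559.2, -224.6, 45.6]
ee_rot: [0.001, 0.075, 0.997, -0.0]
force: [-1.1, -0.0, 5.4]
grip_width: 0.576
grip_force: 41.7
```

Holding with 42 N at an opening of about 49 mm. I'll lift.

>>> {"name": "arm_command", "arguments": {
  "steps": [
    [[0.3,0,0,-0.2,0,0,0],[0.3,0,0,-0.5,0,0,0],[0.3,0,0,-0.8,0,0,0],[0.3,0,0,-0.8,0,0,0],[0.3,0,0,-0.6,0,0,0],[0.3,0,0,-0.1,0,0,0],[0.3,0,0,0,0,0,0]]
  ]
}}

```text
time_s: 9.78
eef_pos: [558.4, -224.1, 193.7]
ee_rot: [-0.001, 0.075, 0.997, 0.0]
force: [0.4, -0.7, -3.2]
grip_width: 0.579
grip_force: 42.1
```

```bash
python3 - <<'E'
from h import *
s=capture("scene"); save(s,"lift",(338,150),75,4)
go(459.8,221.6,195,81.1)
E
```

```text
t 9.825 pos [ 558.3 -224.   193.2] F [ 0.4  0.4 -3. ] z-axis [-0.002  0.001 -1.   ] tool y deg 81.4 grip 0.578 42.12588429450989
shift mm [164.3 425.7  -0.9] rows/50 [ 3.286  8.515 -0.018] turn about z rad 0.005
```

View pics/lift.png

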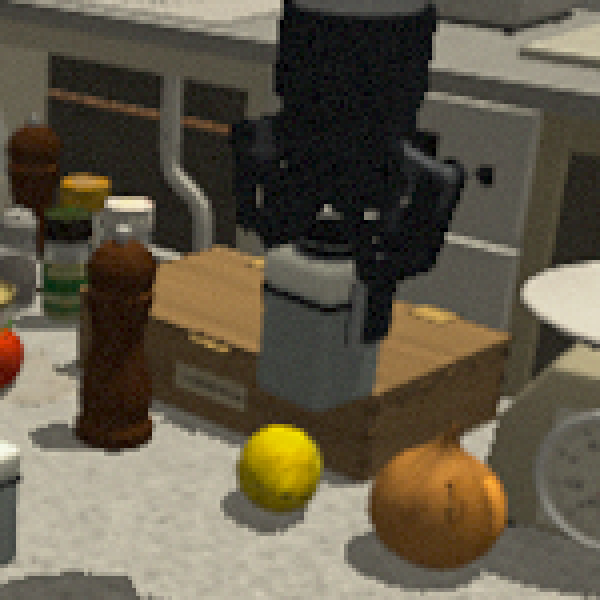

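The canister hangs upright in the fingers, with a 3 N weight. I'll carry it to above the trivet.

>>> {"name": "arm_command", "arguments": {
  "steps": [
    [[0.3,0.12,0.32,0,0,0,0],[0.3,0.25,0.64,0,0,0,0],[0.3,0.31,0.8,0,0,0,0],[0.3,0.31,0.8,0,0,0,0],[0.3,0.31,0.8,0,0,0,0],[0.3,0.31,0.8,0,0,0,0],[0.3,0.31,0.8,0,0,0,0],[0.3,0.31,0.8,0,0,0,0]]
  ]
}}

```text
time_s: 10.82
eef_pos: [490.4, 79.3, 194.1]
ee_rot: [-0.001, 0.075, 0.997, 0.0]
force: [0.5, 0.2, -2.6]
grip_width: 0.581
grip_force: 42.1
```

>>> {"name": "arm_command", "arguments": {
  "steps": [
    [[0.3,0.31,0.8,0,0,0,0],[0.3,0.31,0.8,0,0,0,0],[0.3,0.25,0.64,0,0,0,0],[0.3,0.19,0.5,0,0,0,0],[0.3,0,0,0.4,0,0,0],[0.3,0,0,0.6,0,0,0],[0.3,0,0,0.4,0,0,0],[0.3,0,0,0,0,0,0]]
  ]
}}

```text
time_s: 11.82
eef_pos: [458.3, 220.8, 123.3]
ee_rot: [-0.002, 0.075, 0.997, -0.001]
force: [0.1, 0.3, -1.6]
grip_width: 0.584
grip_force: 42.3
```

```bash
python3 - <<'E'
from h import *
go(459.8,221.6,57,81.1)
E
```

```text
t 11.825 pos [458.3 220.8 123.3] F [ 0.1  0.3 -1.6] z-axis [-0.004 -0.001 -1.   ] tool y deg 81.4 grip 0.584 42.272828221321106
shift mm [-1.6  1.1 66.3] rows/50 [-0.032  0.022  1.326] turn about z rad 0.005
```

>>> {"name": "arm_command", "arguments": {
  "steps": [
    [[0.3,-0.03,0.02,0.5,0,0,0],[0.3,0,0,0.5,0,0,0],[0.3,0,0,0.2,0,0,0],[0.3,0,0,0,0,0,0]]
  ]
}}

```text
time_s: 12.32
eef_pos: [461.6, 221.5, 65.1]
ee_rot: [-0.0, 0.075, 0.997, -0.0]
force: [-0.1, -0.5, -2.2]
grip_width: 0.577
grip_force: 42.3
```

```bash
python3 - <<'E'
from h import *
s=capture("scene"); save(s,"low",(187,160),60,5)
go(459.8,221.6,56,81.1)
E
```

```text
t 12.375 pos [462.  221.5  65.7] F [-0.4  1.  -2.8] z-axis [ 0.001  0.    -1.   ] tool y deg 81.4 grip 0.579 42.274861335754395
shift mm [ 2.2 -0.3  9.7] rows/50 [ 0.043 -0.005  0.193] turn about z rad 0.005
```

View pics/low.png

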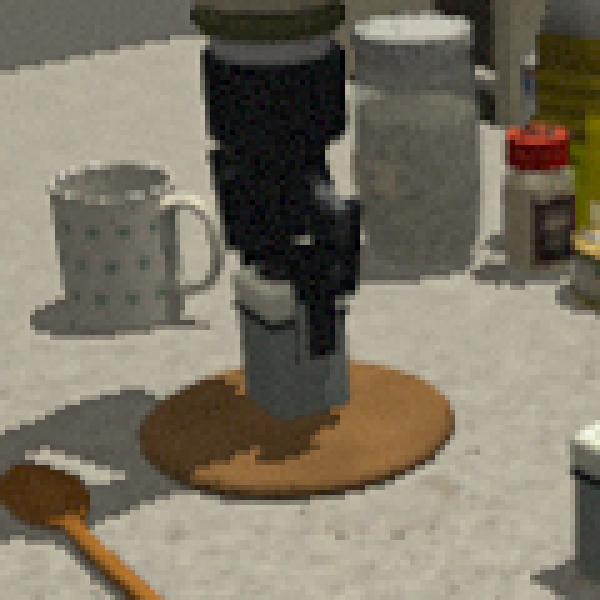

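The canister is upright over the middle of the trivet, about 9 mm up. I'll lower it slowly until it touches.

>>> {"name": "arm_command", "arguments": {
  "steps": [
    [[0.3,0,0,0.08,0,0,0],[0.3,0,0,0.06,0,0,0],[0.3,0,0,0.04,0,0,0],[0.3,0,0,0,0,0,0]]
  ]
}}

```text
time_s: 12.88
eef_pos: [461.7, 221.3, 55.8]
ee_rot: [-0.0, 0.075, 0.997, -0.0]
force: [-0.2, -0.4, -3.0]
grip_width: 0.58
grip_force: 42.4
```

>>> {"name": "arm_command", "arguments": {
  "steps": [
    [[0.3,0,0,0.02,0,0,0],[0.3,0,0,0,0,0,0]]
  ]
}}

```text
time_s: 13.12
eef_pos: [461.9, 221.3, 55.6]
ee_rot: [0.0, 0.075, 0.997, 0.0]
force: [-2.6, -0.8, 7.1]
grip_width: 0.58
grip_force: 42.8
```

It has touched down, so I'll release and retreat straight up.

>>> {"name": "arm_command", "arguments": {
  "steps": [
    [[0.7,0,0,0,0,0,0],[0.8,0,0,0,0,0,0],[1,0,0,0,0,0,0],[1,0,0,0,0,0,0],[1,0,0,0,0,0,0],[1,0,0,0,0,0,0]]
  ]
}}

```text
time_s: 13.88
eef_pos: [461.6, 221.3, 54.8]
ee_rot: [-0.0, 0.075, 0.997, -0.0]
force: [-0.7, -0.0, -0.3]
grip_width: 0.996
grip_force: 0.0
```

>>> {"name": "arm_command", "arguments": {
  "steps": [
    [[1,0,0,-0.3,0,0,0],[1,0,0,-0.6,0,0,0],[1,0,0,-0.8,0,0,0],[1,0,0,-1,0,0,0],[1,0,0,-1,0,0,0],[1,0,0,0,0,0,0],[1,0.6,0,0,0,0,0],[1,0.6,0,0,0,0,0]]
  ]
}}

```text
time_s: 14.88
eef_pos: [401.2, 230.2, 239.5]
ee_rot: [-0.0, 0.076, 0.997, -0.0]
force: [0.0, 0.3, 0.3]
grip_width: 0.999
grip_force: 0.0
```

```bash
python3 - <<'E'
from h import *
s=capture("scene"); save(s[110:270,110:310].repeat(4,0).repeat(4,1)[:600],"end")
b=blob((s.max(2)<70).astype(np.uint8),(255,185),11); print(mid(b),cv2.boundingRect(b)); go(459.8,221.6,200)
E
```

```text
(254.28070175438594, 185.6912280701754) (248, 183, 13, 6)
t 14.925 pos [398.3 230.8 239.6] F [0.2 2.4 0.9] z-axis [-0.002 -0.    -1.   ] tool y deg 81.4 grip 1.0 0.0
shift mm [-62.2   0.   39.4] rows/50 [-1.245e+00  1.000e-03  7.890e-01]
```

View pics/end.png

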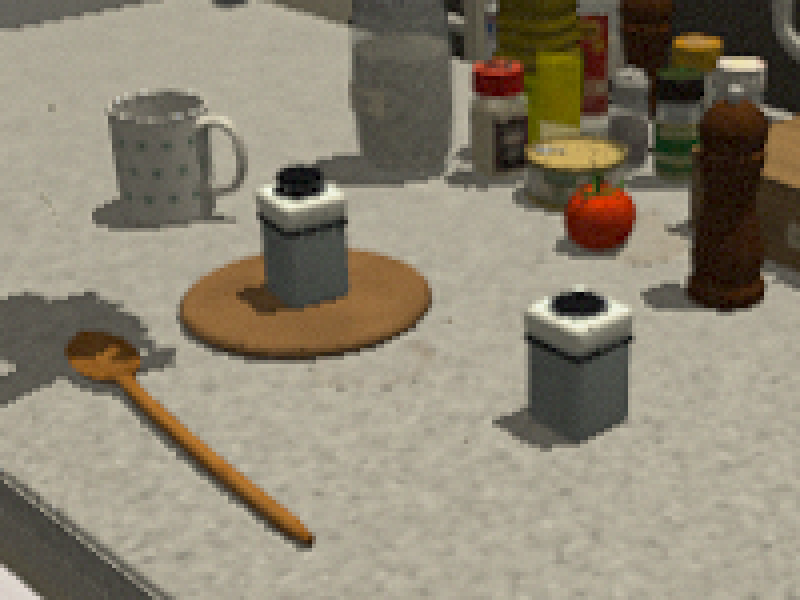

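The faulty canister stands upright near the middle of the trivet with its button up. The sound one is still in its place with its button down, and the arm is clear of both.

```bash
python3 -c "
from rig import *
print(finish_job())"
```

```text
the job is handed in; nothing more can be done
None
```

The left canister's button stayed down, so I left it in place; the right one's sprang back, so it now stands upright near the middle of the trivet, and the job is handed in at about 15 s.

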